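Set out a small mitred frame for gluing

TASK

Set the small frame out dry around the picture that lies on the bench, ready for gluing: lay the two long mitred rails along the picture's two long edges and the two short mitred rails along its two short edges, mitres facing one another at the corners, each flat on the bench and face up, parallel to its edge and centred on it, with its inner (shorter) edge towards the picture and a finger's width, about 15 mm, between them. Stand the squat brass weight upright on the middle of the picture to hold it flat. Leave the square-ended moulding offcut, the rubber sanding block and the pin tin where they are.

Things in the scene. Friction and masses are not known exactly. Their poses are not given: they have to be found in the camera images.
- picture: the small picture (print in a cream mount on a brown backing), a flat rectangular panel 100 x 150 mm, 4 mm thick, lying face up, held firmly on the bench, long edges roughly across the robot's view. The origin is the centre of its underside, at bench height; x runs across it (the 100 mm way), y along it (the 150 mm way), z up.
- long_a_mid (a point): long rail (both alike, either edge): mahogany moulding, ends mitred 45 deg, lying face up. From above a trapezium: outer edge 186 mm, inner edge 142 mm, 22 mm wide; 24 mm high, sloping to 17 at the inner edge, under which is a rebate 5 wide, 7 high (that side is gripped 7 to 17 mm up); 90 g. Point: mid-length, mid-width, 12 mm up; x along, y to the inner edge, z up. Starts inner edge to robot's left.
- long_b_mid (a point): other long rail: mahogany moulding, ends mitred 45 deg, lying face up. From above a trapezium: outer edge 186 mm, inner edge 142 mm, 22 mm wide; 24 mm high, sloping to 17 at the inner edge, under which is a rebate 5 wide, 7 high (that side is gripped 7 to 17 mm up); 90 g. Point: mid-length, mid-width, 12 mm up; x along, y to the inner edge, z up. Starts inner edge to robot's right.
- short_a_mid (a point): short rail (both alike, either edge): mahogany moulding, ends mitred 45 deg, lying face up. From above a trapezium: outer edge 136 mm, inner edge 92 mm, 22 mm wide; 24 mm high, sloping to 17 at the inner edge, under which is a rebate 5 wide, 7 high (that side is gripped 7 to 17 mm up); 65 g. Point: mid-length, mid-width, 12 mm up; x along, y to the inner edge, z up. Starts inner edge to robot's left.
- short_b_mid (a point): other short rail: mahogany moulding, ends mitred 45 deg, lying face up. From above a trapezium: outer edge 136 mm, inner edge 92 mm, 22 mm wide; 24 mm high, sloping to 17 at the inner edge, under which is a rebate 5 wide, 7 high (that side is gripped 7 to 17 mm up); 65 g. Point: mid-length, mid-width, 12 mm up; x along, y to the inner edge, z up. Starts inner edge to robot's right.
- weight_mid (a point): squat brass weight standing on the bench: a disc 50 mm in diameter and 22 mm high, with a turned knob on top, 20 mm in diameter from 34 to 44 mm above the underside, on a neck 15 mm thick from 25 to 30 mm; 46 mm high in all, about 400 g. The point is its centre, on its axis 23 mm above its underside; z up.
- offcut_mid (a point): bystander, not part of the frame: an offcut of the same moulding with square ends, a plain rectangle seen from above, 120 mm long, 22 mm wide, 24 mm high, lying loose among the rails. The point is its centre, 12 mm above its underside; x along it.
- sanding_block: bystander: a black rubber sanding block 45 x 100 mm, 28 mm high, lying loose on the bench, beyond the things on the robot's left. The origin is the centre of its underside; y along it.
- pin_tin: bystander: a round metal pin tin 52 mm in diameter, 24 mm high, standing loose on the bench, beyond the things on the robot's right. The origin is the centre of its underside.
There are look-alikes about, which are no part of the job. Leave any blue or turquoise look-alike of the part that bears short_a_mid alone. Leave any grey look-alike of the part that bears long_a_mid alone.

How it is judged:
By the outcome, as a careful person would: the job done as asked, in the order asked, and still so for the second after the job is handed in, with the robot touching nothing.
It also fails if it takes over 122 s, if anything falls off the work surface, if the arm or the gripper's body presses on something with over 40 N, if the wrist force passes 120 N, or if a joint passes its speed limit or range.

ROBOT

A 6-joint arm with a two-finger parallel gripper is mounted at the origin on the work surface. World frame = base frame: x ahead of the robot, y to its left, z up, the work surface at z = 0. Lengths are in m, angles in degrees, forces in N, time in s.
With the tool pointing down it reaches from about 0.3 to 0.75 m from the base axis. Payload 8.5 kg.
Tool frame: the origin (TCP) lies on the centre line of the jaws, within the pads' length; the fingertips stand 14 mm ahead of it and the grasp point (between the pads) lies 5 mm behind it; z points along the fingers, x is the direction in which the jaws open and shut, and the axes are right-handed (so a half turn about z gives the same grasp; the last joint's range is limited). The gripper opens to 85 mm and grips with 20 to 120 N. Pads are 22 mm wide; open, the fingers measure 114 mm over their backs; the gripper's body (76 mm by 85 mm) begins 54 mm behind the grasp point. The pads swing forward as they close: fully open they stand 13 mm farther back than shut.
Start: joints at [61.404, 21.807, 74.336, -0, 83.858, -12.336], TCP at [0.154, 0.528, 0.245] pointing down, gripper open.
Joint ranges: [-178.18, 178.18], [-50.72, 133.34], [12.68, 142.11], [-81.47, 261.47], [9.98, 163.14], [-165.26, 165.26]. Speed limits (degrees/s): [136.94, 136.94, 180, 180, 180, 180].

INTERFACE

Orientations are given as a 3x3 rotation matrix whose columns are the frame's x, y, z axes.
In Python, from rig import * gives the robot as it stands.
- The arm moves only by the shell command python3 -m crank 'ROWS' [FORCE]. ROWS is JSON, one flat list of numbers, 7 for each row, row after row: the turn, a rotation vector about the world's x, y, z in rad, then the shift along the world's x, y, z in m, then the opening in per cent of the stroke, from 0 (shut) to 100 (fully open). A call has 1 to 20 rows; each row shifts and turns the commanded pose from where the row before left it; what a row does not reach is not made up. A row lasts 1/10 s, in which the tool goes at most 50 mm and 8.59 degrees, less where a joint would pass 70% of its speed; a pose out of reach is approached as far as the arm can. A call is refused whole if a number of a shift passes 0.05 or a number of a turn 0.15, either way. A call with a gripper value outside its range is refused whole. The fingers move at their own pace and stop on an object; FORCE is the grip in N (left out, the last holds). Time passes only in rows, so rows that do not move let the fingers close. It gives the time, the measured TCP pose, the force and the opening at its end, in the units of the state.
- observe(): the state, without advancing time (a new reading comes with each control period).
- get_image(name): name is "scene" or "side" or "wrist"; returns a dict with "frame" (384x512x3 uint8, red, green, blue), "fov_y" (degrees; the focal length in pixels is half the picture's height over the tangent of half this angle, whatever the lens; pixels are square), "cx", "cy" (the principal point, pixels), "world_to_cam" (4x4, takes a point from world to camera coordinates). Camera axes: x right, y up, looking along -z (the intrinsics and any distortion apply to the point x, -y, -z); pixel columns grow to the right and rows downward; lengths in m; the calibration is good to about 2 mm. A picture is of the moment at which its call begins. There is no depth.
- close_job(): hands the job in, once; it reports no verdict.
The state is a dict: "time_s": time; "q": joint angles; "qvel": joint speeds; "joint_efforts": joint torques, N m; "position": TCP position; "tool_rot": TCP orientation; "ft_force": force on the tool from outside, world axes, zero at the start; "wrist_torque": the same for the moment, N m; "grip_width": finger opening in m.
Only numpy, scipy, OpenCV 4.12 (cv2) and the standard library are available. Lean on these libraries where they do the work, as an engineer would, in place of code of your own. Each camera call takes 0.05 s, during which the arm holds its last target. There are 200 camera calls.

## Working session

There is one attempt and no reset: what is moved stays moved. The work goes in short steps, Python scripts to look and compute and a shell command to move; the robot and the scene stay as the last step left them, time stands still between calls to the robot, and variables do not carry over. Pictures are saved under pics/ and viewed, about 12 in all and at most 16, crops included, and the job is handed in when it is done.

```bash
ls; mkdir -p pics
python3 - <<'E'
from rig import *
import cv2
o=observe(); print(o)
for n in ("scene","side","wrist"):
    d=get_image(n); cv2.imwrite(f"pics/{n}0.png",d["frame"][:,:,::-1]); print(n,d["fov_y"],d["cx"],d["cy"],d["world_to_cam"],[k for k in d])
E
```

```text
pics
{'time_s': 0.0, 'q': array([ 6.14063592e+01,  2.18404219e+01,  7.43859112e+01, -1.73058208e-03,
        8.38602722e+01, -1.23357184e+01]), 'qvel': array([-0.00435524, -0.03384744,  0.13765786, -0.11187064, -0.07210069,
       -0.02764221]), 'joint_efforts': array([ 4.98314512e-05, -4.48460054e+01, -2.31274080e+01, -2.09006616e-04,
        4.83904121e-03,  3.35159211e-05]), 'position': array([0.15384481, 0.5277412 , 0.24471029]), 'tool_rot': array([[ 2.79958119e-01,  9.60011961e-01, -6.97049574e-04],
       [ 9.60011069e-01, -2.79958833e-01, -1.34156559e-03],
       [-1.48306420e-03, -2.93593126e-04, -9.99998857e-01]]), 'ft_force': array([ 0.12511218, -0.44785972,  0.67503968]), 'wrist_torque': array([-0.00844716, -0.01005797, -0.00852422]), 'grip_width': 0.0855346451651797}
scene 54.28807382026716 256.31288041687145 190.2961386782152 [[ 0.00941272  0.99988959 -0.01149842  0.03090058]
 [-0.82528606  0.01426101  0.5645348   0.40034478]
 [ 0.56463645  0.00417568  0.82532918 -1.5179715 ]
 [ 0.          0.          0.          1.        ]] ['frame', 'fov_y', 'cx', 'cy', 'world_to_cam']
side 52.102730735395504 255.66855788887682 190.50849592886328 [[-0.94021018 -0.34037523  0.01222758  0.46476025]
 [ 0.26720101 -0.71486909  0.64619332 -0.1952158 ]
 [-0.21120708  0.61082476  0.7630758  -1.40081821]
 [ 0.          0.          0.          1.        ]] ['frame', 'fov_y', 'cx', 'cy', 'world_to_cam']
wrist 68.49925971471203 255.64649768428623 192.10249125190765 [[ 0.28077325  0.95976878 -0.00320545 -0.54909493]
 [-0.92461063  0.26958924 -0.26910373  0.03425549]
 [-0.2574132   0.07852092  0.96310587 -0.3808333 ]
 [ 0.          0.          0.          1.        ]] ['frame', 'fov_y', 'cx', 'cy', 'world_to_cam']
```

View pics/scene0.png

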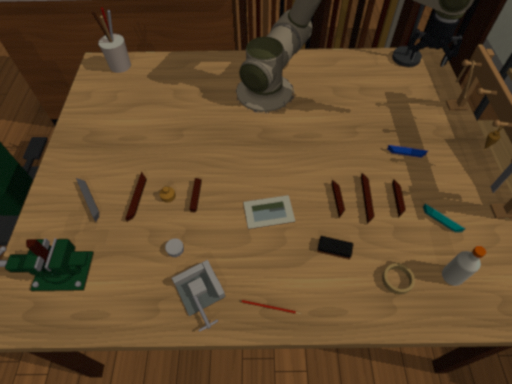

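View pics/side0.png

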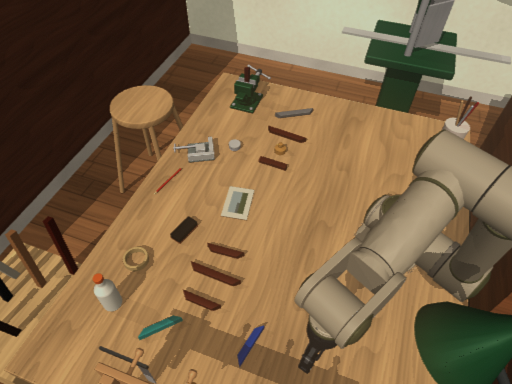

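```bash
cat > h.py <<'E'
from rig import *
import numpy as np, cv2
def cam(n):
    d=get_image(n); f=192/np.tan(np.radians(d["fov_y"]/2)); return d["frame"],f,d["cx"],d["cy"],np.array(d["world_to_cam"])
def ray(c,uv,z):
    _,f,cx,cy,M=c; uv=np.atleast_2d(uv).astype(float)
    p=np.c_[(uv[:,0]-cx)/f,-(uv[:,1]-cy)/f,-np.ones(len(uv))]@M[:3,:3]
    o=-M[:3,:3].T@M[:3,3]
    return (o+p*((z-o[2])/p[:,2])[:,None])[:,:2]
def proj(c,P):
    _,f,cx,cy,M=c; p=np.atleast_2d(P)@M[:3,:3].T+M[:3,3]
    return np.c_[cx+f*p[:,0]/-p[:,2],cy-f*p[:,1]/-p[:,2]]
def red(fr):
    h=cv2.cvtColor(fr,cv2.COLOR_RGB2HSV)
    m=(((h[...,0]<9)|(h[...,0]>170))&(h[...,1]>110)&(h[...,2]<150)).astype(np.uint8)
    return cv2.morphologyEx(m,cv2.MORPH_OPEN,np.ones((2,2)))
def save(c,name,k=1): cv2.imwrite(f"pics/{name}.png",cv2.resize(c[0][:,:,::-1],None,fx=k,fy=k,interpolation=cv2.INTER_CUBIC))
def cnts(m,amin=60): return [k for k in cv2.findContours(m,cv2.RETR_EXTERNAL,cv2.CHAIN_APPROX_NONE)[0] if cv2.contourArea(k)>amin]
E
python3 - <<'E'
from h import *
c=cam("scene")
for k in cnts(red(c[0])):
    r=cv2.minAreaRect(k); m=k[:,0].mean(0); print(m.round(),cv2.contourArea(k),ray(c,m,0.018).round(3), [a for a in np.round(r[1],1)])
for n,p,z in (("weight",(167,194),.025),("pic",(269,212),.004),("tin",(174,247),.02),("block",(335,247),.02)): print(n,ray(c,p,z).round(3))
w=cam("wrist");M=w[4];o=observe();R=o["tool_rot"]
print("cam in tool",R.T@(-M[:3,:3].T@M[:3,3]-o["position"]),(M[:3,:3]@R).round(3), w[1])
E
```

```text
[269. 307.] 67.0 [[ 0.878 -0.005]] [np.float64(53.3), np.float64(2.4)]
[ 39. 250.] 189.0 [[ 0.699 -0.683]] [np.float64(25.3), np.float64(9.7)]
[339. 199.] 125.5 [[0.536 0.228]] [np.float64(31.8), np.float64(5.4)]
[399. 198.] 140.0 [[0.535 0.422]] [np.float64(30.8), np.float64(6.0)]
[196. 195.] 122.0 [[ 0.514 -0.231]] [np.float64(5.2), np.float64(31.6)]
[368. 198.] 186.0 [[0.533 0.322]] [np.float64(43.6), np.float64(5.6)]
[137. 198.] 212.0 [[ 0.52  -0.422]] [np.float64(6.0), np.float64(45.5)]
[381.  23.] 136.5 [[-0.438  0.558]] [np.float64(3.9), np.float64(49.3)]
[334.  23.] 106.5 [[-0.444  0.335]] [np.float64(3.5), np.float64(47.7)]
weight [[ 0.511 -0.324]]
pic [[0.572 0.004]]
tin [[ 0.697 -0.281]]
block [[0.704 0.194]]
cam in tool [ 0.00042252 -0.06903244 -0.1293345 ] [[ 1.     0.001  0.002]
 [ 0.    -0.963  0.269]
 [ 0.002 -0.269 -0.963]] 281.9936854370991
```

View pics/wrist0.png

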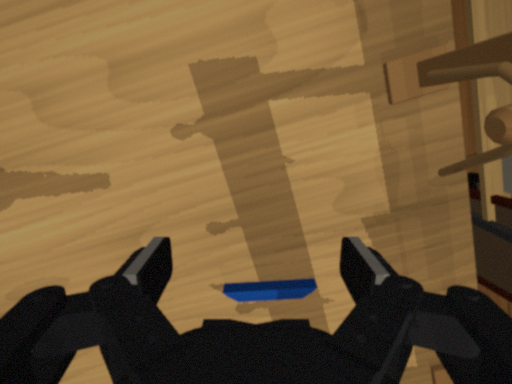

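The scene view shows a long rail at (136,197), the weight at (167,194), a short piece at (195,195), the picture at (269,212) and red pieces at (338,198), (367,197) and (399,198). The tin is at (174,247), the block at (335,247), and the grey and blue/turquoise look-alikes lie further out. The side view agrees. In the wrist view only the blue look-alike is visible, at (270,290), with the fingers at the bottom.

```bash
python3 -m crank '[0,0,0.0237,0.0322,-0.0273,0.005,100, 0,0,0.0237,0.0322,-0.0273,0.005,100, 0,0,0.0237,0.0322,-0.0273,0.005,100, 0,0,0.0237,0.0322,-0.0273,0.005,100, 0,0,0.0237,0.0322,-0.0273,0.005,100, 0,0,0.0237,0.0322,-0.0273,0.005,100, 0,0,0.0237,0.0322,-0.0273,0.005,100, 0,0,0.0237,0.0322,-0.0273,0.005,100, 0,0,0.0237,0.0322,-0.0273,0.005,100, 0,0,0.0237,0.0322,-0.0273,0.005,100, 0,0,0.0237,0.0322,-0.0273,0.005,100, 0,0,0.0237,0.0322,-0.0273,0.005,100, 0,0,0,0,0,0,100, 0,0,0,0,0,0,100]' 60
python3 - <<'E'
from h import *
c=cam("wrist"); save(c,"w1",1.5)
for k in cnts(red(c[0]),100):
    m=k[:,0].mean(0); print(m.round(),cv2.contourArea(k),ray(c,m,.018).round(3),cv2.minAreaRect(k)[1])
E
```

```text
time_s: 1.65
position: [0.5407, 0.1999, 0.3048]
tool_rot: [[0.001, 1.0, -0.001], [1.0, -0.001, 0.0], [0.0, -0.001, -1.0]]
ft_force: [-0.7, 0.4, 0.3]
grip_width: 0.0855
[276. 150.] 653.5 [[0.523 0.229]] (82.19258880615234, 12.74746036529541)
[405. 152.] 987.0 [[0.527 0.42 ]] (17.39159393310547, 89.00252532958984)
[339. 150.] 1264.5 [[0.523 0.322]] (15.340888977050781, 119.6972427368164)
```

View pics/w1.png

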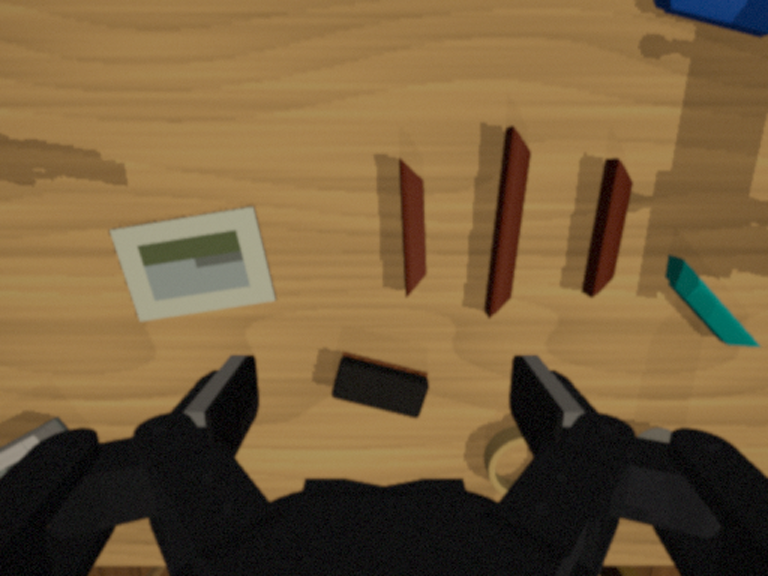

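The picture is at (190,263) of the 768-wide view. The three rails to its right are at (413,228), (508,220) and (608,228), and all of them seem to narrow to the right. I'll enlarge to check which is mitred.

Run:
```python
import cv2
a=cv2.imread("pics/w1.png"); a=cv2.resize(a[110:330,370:650],None,fx=2.7,fy=2.7,interpolation=cv2.INTER_CUBIC)
cv2.imwrite("pics/w1c.png",cv2.convertScaleAbs(a,alpha=1.8))
```

```text
(no output)
```

View pics/w1c.png

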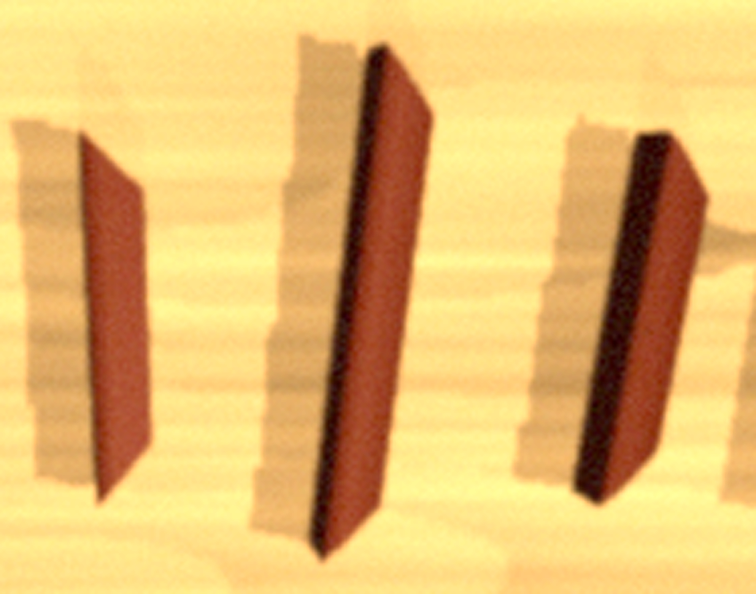

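```bash
python3 -m crank '[0,0,0,0,-0.045,0,100, 0,0,0,0,-0.045,0,100, 0,0,0,0,-0.045,0,100, 0,0,0,0,-0.045,0,100, 0,0,0,0,-0.045,0,100, 0,0,0,0,-0.045,0,100, 0,0,0,0,-0.045,0,100, 0,0,0,0,-0.045,0,100, 0,0,0,0,-0.045,0,100, 0,0,0,0,-0.045,0,100, 0,0,0,0,-0.045,0,100, 0,0,0,0,0,0,100, 0,0,0,0,0,0,100]'
python3 - <<'E'
from h import *
c=cam("wrist")
for k in cnts(red(c[0]),100):
    m=k[:,0].mean(0); print(m.round(),cv2.contourArea(k),ray(c,m,.018).round(3),cv2.minAreaRect(k)[1])
a=c[0][60:260,60:400,::-1]
cv2.imwrite("pics/w2.png",cv2.convertScaleAbs(cv2.resize(a,None,fx=2.3,fy=2.3,interpolation=cv2.INTER_CUBIC),alpha=1.7))
E
```

```text
time_s: 3.0
position: [0.5404, -0.2939, 0.305]
tool_rot: [[-0.001, 1.0, -0.0], [1.0, 0.001, 0.001], [0.001, -0.0, -1.0]]
ft_force: [0.3, 0.6, -0.1]
grip_width: 0.0852
[294. 158.] 268.5 [[ 0.535 -0.236]] (13.17459774017334, 39.38174819946289)
[299. 116.] 393.5 [[ 0.476 -0.233]] (13.632009506225586, 39.50297546386719)
[166. 137.] 1297.5 [[ 0.504 -0.425]] (16.394760131835938, 122.03225708007812)
```

View pics/w2.png

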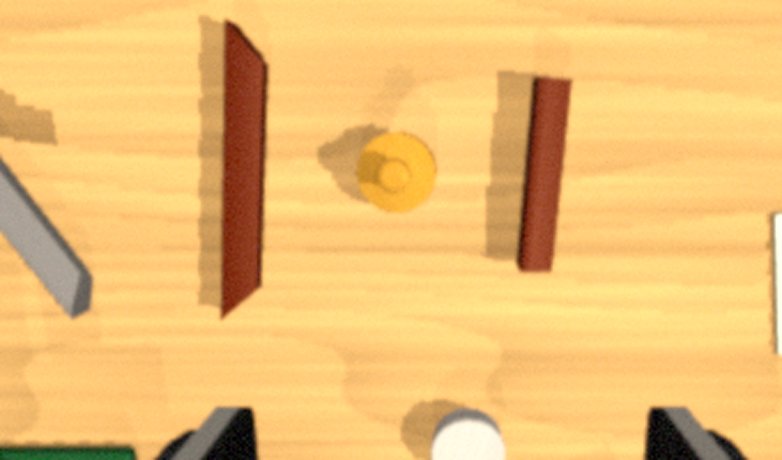

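All three left pieces are mitred, with the short edge on the right (+y). In this view (crop) the mitred long rail is at (243,170) and also narrows to +y. The weight is at (397,172), and the square-ended piece at (545,175) is the offcut, which splits the red mask where the finger/shadow falls. All four rails therefore start with the inner edge towards +y, whatever the text says about the "b" rails. I'll measure corners.

```bash
cat >> h.py <<'E'
def lit(fr):
    h=cv2.cvtColor(fr,cv2.COLOR_RGB2HSV); r=red(fr)
    t=h[...,2][r>0]; th,_=cv2.threshold(t.reshape(-1,1),0,255,cv2.THRESH_OTSU)
    return ((r>0)&(h[...,2]>min(th,65))).astype(np.uint8),th
def rails(c,amin=200):
    """top-face corners -> outer tips (z .024) and inner tips (z .017), centre, angle of inner normal"""
    m,th=lit(c[0]); out=[]
    for k in cnts(m,amin):
        if k[:,0,1].max()>262: continue
        eps=2.; 
        while True:
            q=cv2.approxPolyDP(cv2.convexHull(k),eps,True)[:,0]
            if len(q)<=4: break
            eps+=.25
        if len(q)<4: continue
        w=ray(c,q,.024); L=[np.linalg.norm(w[(i+1)%4]-w[i]) for i in range(4)]; i=int(np.argmax(L))
        A,B=w[i],w[(i+1)%4]; z17=ray(c,q,.017); C,D=z17[(i+2)%4],z17[(i+3)%4]
        mid=(A+B)/2; im=(C+D)/2; d=(B-A)/L[i]; n=np.array([-d[1],d[0]]); n*=np.sign(n@(im-mid))
        cen=mid+.011*n; out.append(cen)
        print("rail px",q.tolist(),"outer",round(L[i]*1e3,1),"inner",round(np.linalg.norm(C-D)*1e3,1),"width",round(float(n@(im-mid))*1e3,1),"alongskew",round(float(d@(im-mid))*1e3,1),"centre",cen.round(4),"dir of inner",round(float(np.degrees(np.arctan2(n[1],n[0]))),1))
    return out
def panel(c):
    h=cv2.cvtColor(c[0],cv2.COLOR_RGB2HSV); m=((h[...,1]<75)&(h[...,2]>110)).astype(np.uint8)
    m[262:]=0
    k=max(cnts(m,100),key=cv2.contourArea); r=cv2.minAreaRect(k); b=cv2.boxPoints(r); w=ray(c,b,.004)
    e=[w[(i+1)%4]-w[i] for i in range(4)]; L=np.linalg.norm(e,axis=1); i=int(np.argmax(L)); e=e[i]*np.sign(e[i][1])
    print("panel sides",(L*1e3).round(1),"centre",w.mean(0).round(4),"long dir",round(float(np.degrees(np.arctan2(e[1],e[0]))),2)); return k
E
python3 - <<'E'
from h import *
c=cam("wrist"); print(lit(c[0])[1]); rails(c)
h=cv2.cvtColor(c[0],cv2.COLOR_RGB2HSV); m=((h[...,0]>15)&(h[...,0]<28)&(h[...,1]>190)).astype(np.uint8); m=cv2.morphologyEx(m,cv2.MORPH_OPEN,np.ones((3,3)))
for k in cnts(m,100):
    (u,v),r=cv2.minEnclosingCircle(k); print("weight?",(u,v),r,ray(c,(u,v),.022))
E
```

```text
83.0
rail px [[306, 96], [299, 173], [290, 177], [294, 96]] outer 114.5 inner 110.3 width 16.0 alongskew 2.8 centre [ 0.5059 -0.2301] dir of inner 89.2
rail px [[161, 73], [173, 85], [172, 182], [158, 195]] outer 173.2 inner 139.3 width 16.6 alongskew 3.9 centre [ 0.5064 -0.4205] dir of inner 83.4
weight? (231.2586212158203, 134.1896514892578) 16.70956802368164 [[ 0.50050912 -0.32828109]]
```

```bash
python3 -m crank '[0,0,-0.023,0.004,-0.0254,-0.024,100, 0,0,-0.023,0.004,-0.0254,-0.024,100, 0,0,-0.023,0.004,-0.0254,-0.024,100, 0,0,-0.023,0.004,-0.0254,-0.024,100, 0,0,-0.023,0.004,-0.0254,-0.024,100, 0,0,0,0,0,0,100, 0,0,0,0,0,0,100]'
python3 - <<'E'
from h import *
c=cam("wrist"); rails(c)
a=c[0][:270,100:400,::-1]
cv2.imwrite("pics/w3.png",cv2.convertScaleAbs(cv2.resize(a,None,fx=2,fy=2),alpha=1.7))
E
```

```text
time_s: 3.8
position: [0.561, -0.4202, 0.1856]
tool_rot: [[0.113, 0.994, -0.0], [0.994, -0.113, 0.001], [0.001, -0.0, -1.0]]
ft_force: [0.9, 1.8, 0.8]
grip_width: 0.0856
rail px [[444, 41], [436, 159], [421, 164], [432, 46]] outer 111.7 inner 113.8 width 17.2 alongskew 3.8 centre [ 0.5072 -0.2332] dir of inner 87.2
rail px [[234, 34], [254, 55], [255, 190], [240, 210]] outer 172.4 inner 135.2 width 17.4 alongskew 1.8 centre [ 0.5067 -0.4215] dir of inner 84.5
```

View pics/w3.png

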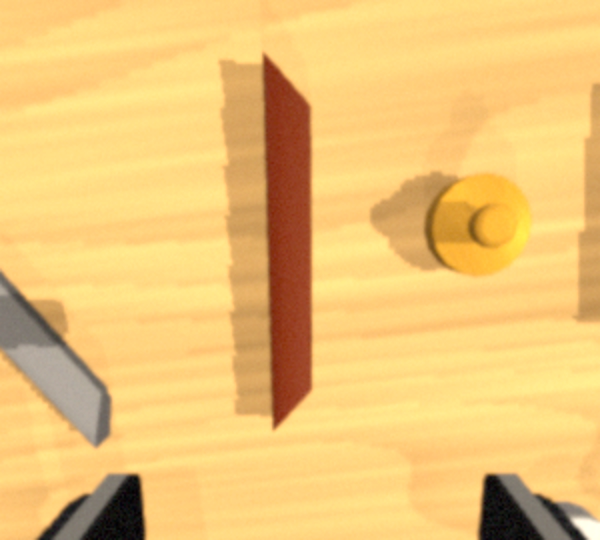

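The view shows the rail's outer tips at (263,54) and (274,430) and its inner edge on the right. My mask trims the sharp tips, but it does so evenly, so the centre holds. Next I grasp it.

```bash
python3 -m crank '[0,0,0.017,-0.027,-0.001,-0.02,100, 0,0,0,-0.027,0,-0.02,100, 0,0,0,0,0,-0.035,100, 0,0,0,0,0,-0.035,100, 0,0,0,0,0,-0.03,100, 0,0,0,0,0,-0.02,100, 0,0,0,0,0,-0.005,100, 0,0,0,0,0,0,100]' 60
python3 -m crank '[0,0,0,0,0,0,20, 0,0,0,0,0,0,10, 0,0,0,0,0,0,10, 0,0,0,0,0,0,10, 0,0,0,0,0,0,10, 0,0,0,0,0,0,10]' 60
```

```text
time_s: 4.65
position: [0.5071, -0.422, 0.0216]
tool_rot: [[0.096, 0.995, 0.001], [0.995, -0.096, -0.001], [-0.001, 0.001, -1.0]]
ft_force: [0.7, -0.6, 0.2]
grip_width: 0.0853
time_s: 5.25
position: [0.5066, -0.423, 0.0211]
tool_rot: [[0.097, 0.995, 0.001], [0.995, -0.097, -0.001], [-0.001, 0.001, -1.0]]
ft_force: [-1.1, -0.3, 5.8]
grip_width: 0.02
```

```bash
python3 -m crank '[0,0,0,0,0,0.01,10, 0,0,0,0,0,0.03,10, 0,0,0,0,0,0.04,10, 0,0,0,0,0,0.04,10, 0,0,0,0,0,0.04,10, 0,0,0,0,0,0,10, 0,0,0,0,0,0,10]'
python3 - <<'E'
from h import *
c=cam("wrist"); save(c,"w4",1.3)
E
```

```text
time_s: 5.95
position: [0.5063, -0.4225, 0.1811]
tool_rot: [[0.097, 0.995, 0.001], [0.995, -0.097, -0.001], [-0.001, 0.001, -1.0]]
ft_force: [-0.0, 0.7, -1.2]
grip_width: 0.0203
```

View pics/w4.png

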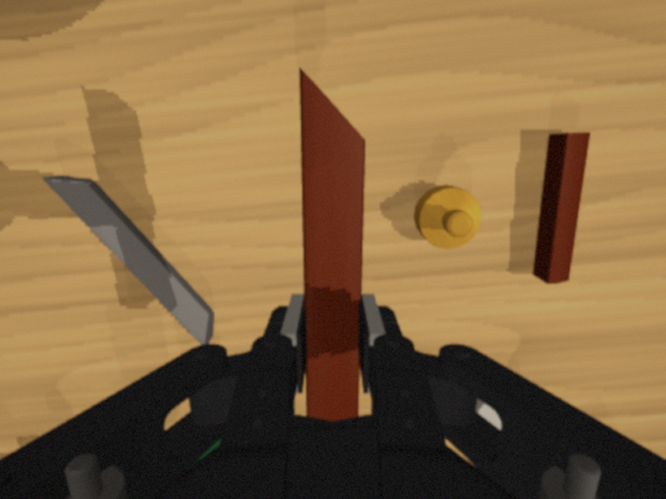

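Rail is held squarely, with its far outer tip at (300,68) and inner tip at (364,140). On the way I'll measure its offset in the hand and the picture.

```bash
python3 - <<'E'
from h import *
c=cam("wrist"); o=observe(); p=o["position"]; R=o["tool_rot"]
for uv,z in (((300/1.3,68/1.3),p[2]+.003),((364/1.3,140/1.3),p[2]-.004)):
    d=ray(c,uv,z)[0]-p[:2]; print("tip in tool x,y", (R[:2,:2].T@d).round(4))
E
python3 -m crank '[0,0,0,0.009,0.037,0.02,10, 0,0,0,0.009,0.037,0.02,10, 0,0,0,0.009,0.037,0.02,10, 0,0,0,0.009,0.037,0.02,10, 0,0,0,0.009,0.037,0.02,10, 0,0,0,0.009,0.037,0.02,10, 0,0,0,0,0,0,10, 0,0,0,0,0,0,10]'
python3 - <<'E'
from h import *
c=cam("wrist"); k=panel(c); print(cv2.boundingRect(k))
# earlier view w1 from start, pose known
M=c[4]; o=observe(); T=np.eye(4); T[:3,:3]=o["tool_rot"]; T[:3,3]=o["position"]; X=M@T
T1=np.eye(4); T1[:3,:3]=[[.001,1,-.001],[1,-.001,0],[0,-.001,-1]]; T1[:3,3]=[.5407,.1999,.3048]
f=cv2.resize(cv2.imread("pics/w1.png")[:,:,::-1],(512,384),interpolation=cv2.INTER_AREA); f[:,220:]=0
k=panel((f,c[1],c[2],c[3],X@np.linalg.inv(T1))); print(cv2.boundingRect(k))
s=cam("scene"); f=s[0].copy(); h=cv2.cvtColor(f,cv2.COLOR_RGB2HSV);
E
```

```text
tip in tool x,y [-0.01  -0.093]
tip in tool x,y [ 0.0114 -0.0713]
time_s: 6.85
position: [0.5604, -0.2001, 0.2993]
tool_rot: [[0.096, 0.995, -0.002], [0.995, -0.096, 0.001], [0.001, -0.002, -1.0]]
ft_force: [-0.2, -0.8, -1.2]
grip_width: 0.0201
panel sides [155.  101.4 164.4 102.9] centre [0.566  0.0046] long dir 98.89
(336, 106, 108, 89)
panel sides [156.3 100.1 166.5 103.1] centre [5.683e-01 5.000e-04] long dir 99.59
(74, 138, 110, 76)
```

```bash
cat >> h.py <<'E'
def panel(c):
    h=cv2.cvtColor(c[0],cv2.COLOR_RGB2HSV); m=((h[...,1]<75)&(h[...,2]>110)).astype(np.uint8); m[262:]=0
    k=max(cnts(m,100),key=cv2.contourArea); hull=cv2.convexHull(k); eps=2.
    while len(q:=cv2.approxPolyDP(hull,eps,True))>4: eps+=.25
    # refine: fit a line to the contour points near each side, intersect
    q=q[:,0].astype(float); P=k[:,0].astype(float); ln=[]
    for i in range(4):
        a,b=q[i],q[(i+1)%4]; d=(b-a)/np.linalg.norm(b-a); t=(P-a)@d/np.linalg.norm(b-a); s=np.abs((P-a)@[-d[1],d[0]])
        v=cv2.fitLine(P[(t>.1)&(t<.9)&(s<2.5)].astype(np.float32),cv2.DIST_HUBER,0,.01,.01).ravel(); ln.append(np.cross([v[2],v[3],1],[v[2]+v[0],v[3]+v[1],1]))
    x=[np.cross(ln[i-1],ln[i]) for i in range(4)]; q=np.array([a[:2]/a[2] for a in x]); w=ray(c,q,.004)
    L=[np.linalg.norm(w[(i+1)%4]-w[i]) for i in range(4)]; i=0 if L[0]+L[2]>L[1]+L[3] else 1
    e=(w[(i+1)%4]-w[i]); e2=w[(i+2)%4]-w[(i+3)%4]; e=(e+e2); e*=np.sign(e[1])
    cen=w.mean(0); print("panel px",q.round(1).tolist(),"sides",(np.array(L)*1e3).round(1),"centre",cen.round(4),"long dir",round(float(np.degrees(np.arctan2(e[1],e[0]))),2)); return k
E
python3 - <<'E'
from h import *
c=cam("wrist"); panel(c)
M=c[4]; o=observe(); T=np.eye(4); T[:3,:3]=o["tool_rot"]; T[:3,3]=o["position"]; X=M@T
T1=np.eye(4); T1[:3,:3]=[[.001,1,-.001],[1,-.001,0],[0,-.001,-1]]; T1[:3,3]=[.5407,.1999,.3048]
f=cv2.resize(cv2.imread("pics/w1.png")[:,:,::-1],(512,384),interpolation=cv2.INTER_AREA); f[:,220:]=0
panel((f,c[1],c[2],c[3],X@np.linalg.inv(T1)))
E
```

```text
panel px [[438.4, 105.8], [444.1, 171.3], [347.6, 195.2], [336.1, 132.7]] sides [ 99.  149.   99.1 149.2] centre [0.5668 0.0024] long dir 99.11
panel px [[168.1, 137.7], [182.8, 199.4], [93.1, 213.3], [73.1, 153.3]] sides [ 98.2 148.8  98.4 149. ] centre [0.5667 0.0023] long dir 99.01
```

```bash
python3 -m crank '[0,0,-0.1317,-0.0069,0.019,-0.019,10, 0,0,-0.1317,-0.0069,0.019,-0.019,10, 0,0,-0.1317,-0.0069,0.019,-0.019,10, 0,0,-0.1317,-0.0069,0.019,-0.019,10, 0,0,-0.1317,-0.0069,0.019,-0.019,10, 0,0,-0.1317,-0.0069,0.019,-0.019,10, 0,0,-0.1317,-0.0069,0.019,-0.019,10, 0,0,-0.1317,-0.0069,0.019,-0.019,10, 0,0,-0.1317,-0.0069,0.019,-0.019,10, 0,0,-0.1317,-0.0069,0.019,-0.019,10, 0,0,0,0,0,0,10, 0,0,0,0,0,0,10, 0,0,0,0,0,0,10]'
python3 - <<'E'
from h import *
o=observe(); R=o["tool_rot"]; print(o["position"],np.degrees(np.arctan2(R[1,0],R[0,0])),o["q"])
E
```

```text
time_s: 8.3
position: [0.4922, -0.0118, 0.1109]
tool_rot: [[0.988, 0.157, 0.001], [0.157, -0.988, -0.001], [0.001, 0.001, -1.0]]
ft_force: [0.9, -0.2, -1.1]
grip_width: 0.0203
[ 0.49223348 -0.01183861  0.11091931] 9.018825284096344 [-1.51791795e+01  2.47031376e+01  9.50765319e+01 -1.08296623e-02
  6.01310078e+01 -2.41925881e+01]
```

```bash
python3 -m crank '[0,0,0,-0.0012,0.0021,-0.03,10, 0,0,0,0,0,-0.03,10, 0,0,0,0,0,-0.02,10, 0,0,0,0,0,-0.0074,10, 0,0,0,0,0,-0.002,10, 0,0,0,0,0,0,10, 0,0,0,0,0,0,10]'
```

```text
time_s: 9.0
position: [0.4909, -0.0088, 0.0219]
tool_rot: [[0.988, 0.156, 0.002], [0.156, -0.988, -0.001], [0.002, 0.001, -1.0]]
ft_force: [-0.6, -0.3, -1.3]
grip_width: 0.0202
```

```bash
python3 -m crank '[0,0,0,0,-0.0008,-0.0008,10, 0,0,0,0,0,0,10, 0,0,0,0,0,0,60, 0,0,0,0,0,0,60, 0,0,0,0,0,0,60, 0,0,0,0,0,0,60]'
python3 -m crank '[0,0,0,0,0,0.02,60, 0,0,0,0,0,0.04,60, 0,0,0,0,0,0.04,60, 0,0,-0.145,-0.0017,0.0275,0.0055,100, 0,0,-0.145,-0.0017,0.0275,0.0055,100, 0,0,-0.145,-0.0017,0.0275,0.0055,100, 0,0,-0.145,-0.0017,0.0275,0.0055,100, 0,0,-0.145,-0.0017,0.0275,0.0055,100, 0,0,-0.145,-0.0017,0.0275,0.0055,100, 0,0,-0.145,-0.0017,0.0275,0.0055,100, 0,0,-0.145,-0.0017,0.0275,0.0055,100, 0,0,-0.145,-0.0017,0.0275,0.0055,100, 0,0,-0.145,-0.0017,0.0275,0.0055,100, 0,0,-0.145,-0.0017,0.0275,0.0055,100, 0,0,-0.145,-0.0017,0.0275,0.0055,100, 0,0,0,0,0,0,100, 0,0,0,0,0,0,100]'
python3 - <<'E'
from h import *
o=observe(); R=o["tool_rot"]; print(np.degrees(np.arctan2(R[1,0],R[0,0])),o["q"])
c=cam("wrist"); rails(c); save(c,"w5")
E
```

```text
time_s: 9.6
position: [0.4902, -0.0093, 0.0201]
tool_rot: [[0.988, 0.156, -0.0], [0.156, -0.988, 0.0], [-0.0, -0.0, -1.0]]
ft_force: [-0.5, -0.1, -0.5]
grip_width: 0.0512
time_s: 11.3
position: [0.4695, 0.3207, 0.1858]
tool_rot: [[-0.01, -1.0, -0.0], [-1.0, 0.01, -0.0], [0.0, 0.0, -1.0]]
ft_force: [0.1, -0.0, -0.3]
grip_width: 0.0856
-90.55515112708491 [ 2.24152692e+01  2.64492253e+01  7.69862091e+01 -1.43159524e-02
  7.65998409e+01  1.12973749e+02]
rail px [[511, 156], [511, 176], [482, 180], [500, 158]] outer 30.1 inner 11.4 width 19.6 alongskew -13.4 centre [0.479 0.067] dir of inner 7.7
rail px [[157, 55], [164, 184], [149, 166], [144, 75]] outer 125.4 inner 90.6 width 16.7 alongskew -0.1 centre [0.5286 0.4264] dir of inner 87.4
rail px [[358, 53], [352, 181], [334, 163], [334, 81]] outer 124.1 inner 82.1 width 18.9 alongskew 2.1 centre [0.5281 0.2318] dir of inner 92.1
rail px [[267, 29], [256, 207], [244, 188], [247, 55]] outer 173.5 inner 133.0 width 15.9 alongskew 1.5 centre [0.5258 0.3258] dir of inner 86.1
```

View pics/w5.png

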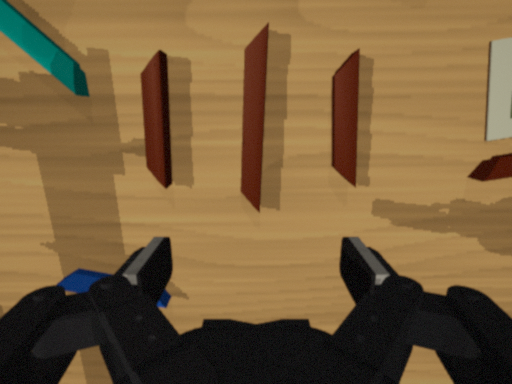

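The view shows the long rail at (255,118) with inner edge on the image left (+y), the two short rails at (157,118) and (347,118), and the end of the placed rail at (490,167). Next I grasp the long rail.

```bash
python3 -m crank '[0,0,-0.029,0.0282,0.002,-0.02,100, 0,0,-0.029,0.0282,0.002,-0.02,100, 0,0,0,0,0,-0.035,100, 0,0,0,0,0,-0.035,100, 0,0,0,0,0,-0.03,100, 0,0,0,0,0,-0.02,100, 0,0,0,0,0,-0.005,100, 0,0,0,0,0,0,100, 0,0,0,0,0,0,20, 0,0,0,0,0,0,10, 0,0,0,0,0,0,10, 0,0,0,0,0,0,10, 0,0,0,0,0,0,10, 0,0,0,0,0,0,10]' 60
python3 -m crank '[0,0,0,0,0,0.01,10, 0,0,0,0,0,0.03,10, 0,0,0,0,0,0.04,10, 0,0,0,0,0,0.04,10, 0,0,0,0,0,0,10, 0,0,0,0,0,0,10]'
python3 - <<'E'
from h import *
c=cam("wrist"); o=observe(); p=o["position"];R=o["tool_rot"]; print(np.degrees(np.arctan2(R[1,0],R[0,0])))
m=lit(c[0])[0]; f=cv2.convertScaleAbs(cv2.resize(c[0][0:270,120:400,::-1],None,fx=2,fy=2),alpha=1.6); cv2.imwrite("pics/w6.png",f)
E
```

```text
time_s: 12.75
position: [0.5265, 0.3248, 0.0219]
tool_rot: [[-0.071, -0.998, 0.001], [-0.998, 0.071, 0.0], [-0.0, -0.001, -1.0]]
ft_force: [-1.0, 0.2, 5.0]
grip_width: 0.0201
time_s: 13.35
position: [0.5261, 0.3247, 0.1418]
tool_rot: [[-0.071, -0.997, 0.001], [-0.997, 0.071, 0.0], [-0.001, -0.001, -1.0]]
ft_force: [-0.1, -0.3, -0.7]
grip_width: 0.02
-94.05588206108814
```

View pics/w6.png

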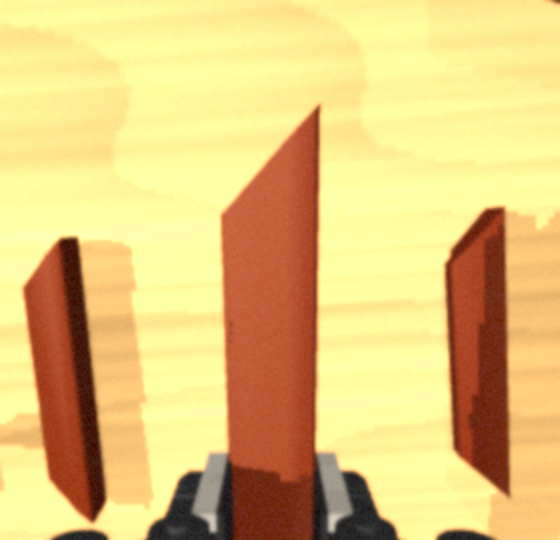

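Grasp is good: tips at (280,52) and (231,107) in full-frame pixels, a mirror image of the first grasp, so the offset in the hand is the same. I'll carry it to the far long edge.

```bash
python3 -m crank '[0,0,0.1385,0.009,-0.0239,0,10, 0,0,0.1385,0.009,-0.0239,0,10, 0,0,0.1385,0.009,-0.0239,0,10, 0,0,0.1385,0.009,-0.0239,0,10, 0,0,0.1385,0.009,-0.0239,0,10, 0,0,0.1385,0.009,-0.0239,0,10, 0,0,0.1385,0.009,-0.0239,0,10, 0,0,0.1385,0.009,-0.0239,0,10, 0,0,0.1385,0.009,-0.0239,-0.005,10, 0,0,0.1385,0.009,-0.0239,-0.01,10, 0,0,0.1385,0.009,-0.0239,-0.01,10, 0,0,0.1385,0.009,-0.0239,-0.01,10, 0,0,0.1385,0.009,-0.0239,-0.01,10, 0,0,0,0,0,0,10, 0,0,0,0,0,0,10, 0,0,0,0,0,0,10]'
python3 - <<'E'
from h import *
o=observe(); R=o["tool_rot"]; print(o["position"],np.degrees(np.arctan2(R[1,0],R[0,0])))
E
```

```text
time_s: 15.0
position: [0.6427, 0.0148, 0.0957]
tool_rot: [[0.988, 0.157, -0.001], [0.157, -0.988, 0.0], [-0.001, -0.001, -1.0]]
ft_force: [-0.5, -0.4, -0.3]
grip_width: 0.0197
[0.64271008 0.01483848 0.09568261] 9.05499663084179
```

```bash
python3 -m crank '[0,0,0,0,0,-0.03,10, 0,0,0,0,0,-0.03,10, 0,0,0,0,0,-0.01,10, 0,0,0,0,0,-0.004,10, 0,0,0,0,0,0,10, 0,0,0,0,0,0,10]'
python3 -m crank '[0,0,0,0,0,0,60, 0,0,0,0,0,0,60, 0,0,0,0,0,0,60, 0,0,0,0,0,0,60]'
```

```text
time_s: 15.6
position: [0.6439, 0.0142, 0.0235]
tool_rot: [[0.987, 0.158, 0.003], [0.158, -0.987, -0.0], [0.002, 0.001, -1.0]]
ft_force: [-0.3, 0.1, -1.1]
grip_width: 0.0207
time_s: 16.0
position: [0.6433, 0.0139, 0.0223]
tool_rot: [[0.987, 0.158, 0.0], [0.158, -0.987, -0.0], [0.0, 0.0, -1.0]]
ft_force: [-0.8, 0.0, 0.2]
grip_width: 0.0512
```

```bash
python3 -m crank '[0,0,0,0,0,0.02,60, 0,0,0,0,0,0.04,60, 0,0,0,0,0,0.04,60, 0,0,-0.141,-0.0096,0.0181,0,100, 0,0,-0.141,-0.0096,0.0181,0,100, 0,0,-0.141,-0.0096,0.0181,0,100, 0,0,-0.141,-0.0096,0.0181,0,100, 0,0,-0.141,-0.0096,0.0181,0,100, 0,0,-0.141,-0.0096,0.0181,0,100, 0,0,-0.141,-0.0096,0.0181,0,100, 0,0,-0.141,-0.0096,0.0181,0,100, 0,0,-0.141,-0.0096,0.0181,0,100, 0,0,-0.141,-0.0096,0.0181,0,100, 0,0,-0.141,-0.0096,0.0181,0,100, 0,0,-0.141,-0.0096,0.0181,0,100, 0,0,0,0,0,0,100, 0,0,0,0,0,0,100]'
python3 - <<'E'
from h import *
o=observe(); R=o["tool_rot"]; print(o["position"],np.degrees(np.arctan2(R[1,0],R[0,0])))
c=cam("wrist"); rails(c); save(c,"w7")
E
```

```text
time_s: 17.7
position: [0.5282, 0.2311, 0.1222]
tool_rot: [[0.042, -0.999, 0.0], [-0.999, -0.042, -0.0], [0.0, -0.0, -1.0]]
ft_force: [0.5, -1.3, -0.7]
grip_width: 0.0854
[0.52815685 0.23106277 0.12223926] -87.62023797984605
rail px [[25, 109], [41, 251], [25, 226], [12, 135]] outer 121.7 inner 80.1 width 17.8 alongskew 1.5 centre [0.5314 0.4272] dir of inner 86.5
rail px [[511, 80], [450, 89], [433, 65], [511, 53]] outer 56.9 inner 46.8 width 19.1 alongskew 12.8 centre [0.6299 0.0734] dir of inner -169.4
```

```bash
python3 -m crank '[0,0,0,0,0,-0.04,100, 0,0,0,0,0,-0.035,100, 0,0,0,0,0,-0.02,100, 0,0,0,0,0,-0.006,100, 0,0,0,0,0,0,100, 0,0,0,0,0,0,20, 0,0,0,0,0,0,10, 0,0,0,0,0,0,10, 0,0,0,0,0,0,10, 0,0,0,0,0,0,10, 0,0,0,0,0,0,10]' 60
python3 -m crank '[0,0,0,0,0,0.01,10, 0,0,0,0,0,0.03,10, 0,0,0,0,0,0.03,10, 0,0,0,0,0,0.03,10, 0,0,0,0,0,0,10, 0,0,0,0,0,0,10]'
python3 - <<'E'
from h import *
c=cam("wrist"); o=observe(); R=o["tool_rot"]; print(np.degrees(np.arctan2(R[1,0],R[0,0])))
f=cv2.convertScaleAbs(cv2.resize(c[0][60:270,160:360,::-1],None,fx=2,fy=2),alpha=1.6); cv2.imwrite("pics/w8.png",f)
E
```

```text
time_s: 18.85
position: [0.5283, 0.2313, 0.0219]
tool_rot: [[0.038, -0.999, 0.001], [-0.999, -0.038, 0.0], [-0.0, -0.001, -1.0]]
ft_force: [-1.3, -0.3, 5.8]
grip_width: 0.0203
time_s: 19.45
position: [0.5279, 0.2312, 0.1217]
tool_rot: [[0.038, -0.999, 0.001], [-0.999, -0.038, 0.0], [-0.0, -0.001, -1.0]]
ft_force: [-0.0, 0.4, -0.9]
grip_width: 0.0204
-87.8397666104726
```

View pics/w8.png

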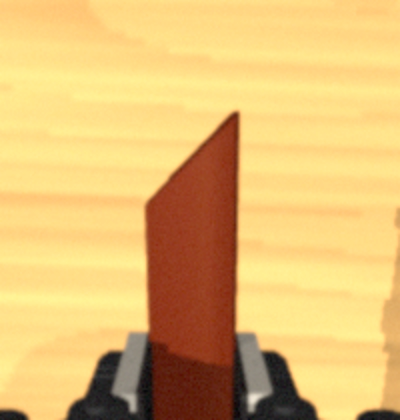

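```bash
python3 - <<'E'
from h import *
c=cam("wrist"); o=observe(); p=o["position"]; R=o["tool_rot"]
for uv,z in (((279.2,116),p[2]+.003),((233.4,162),p[2]-.004)):
    d=ray(c,uv,z)[0]-p[:2]; print("tip in tool x,y", (R[:2,:2].T@d).round(4))
E
python3 -m crank '[0,0,0.012,0.0055,-0.0328,0,10, 0,0,0.012,0.0055,-0.0328,0,10, 0,0,0.012,0.0055,-0.0328,0,10, 0,0,0.012,0.0055,-0.0328,0,10, 0,0,0.012,0.0055,-0.0328,0,10, 0,0,0.012,0.0055,-0.0328,0,10, 0,0,0.012,0.0055,-0.0328,0,10, 0,0,0.012,0.0055,-0.0328,0,10, 0,0,0.012,0.0055,-0.0328,0,10, 0,0,0.012,0.0055,-0.0328,0,10, 0,0,0,0,0,-0.03,10, 0,0,0,0,0,0,10, 0,0,0,0,0,0,10]'
python3 - <<'E'
from h import *
o=observe(); R=o["tool_rot"]; print(o["position"],np.degrees(np.arctan2(R[1,0],R[0,0])))
E
```

```text
tip in tool x,y [ 0.0098 -0.0664]
tip in tool x,y [-0.0111 -0.0451]
time_s: 20.85
position: [0.5825, -0.0963, 0.0905]
tool_rot: [[0.157, -0.988, -0.003], [-0.988, -0.157, 0.001], [-0.001, 0.002, -1.0]]
ft_force: [0.7, 0.1, 0.2]
grip_width: 0.02
[ 0.58249214 -0.09628416  0.09048027] -80.94841499548042
```

```bash
python3 -m crank '[0,0,0,0.0015,-0.0015,-0.03,10, 0,0,0,0,0,-0.025,10, 0,0,0,0,0,-0.01,10, 0,0,0,0,0,-0.004,10, 0,0,0,0,0,0,10, 0,0,0,0,0,0,10, 0,0,0,0,0,0,10]'
python3 -m crank '[0,0,0,0,0,0,60, 0,0,0,0,0,0,60, 0,0,0,0,0,0,60, 0,0,0,0,0,0,60]'
```

```text
time_s: 21.55
position: [0.585, -0.0984, 0.0232]
tool_rot: [[0.157, -0.988, 0.002], [-0.988, -0.157, -0.001], [0.001, -0.002, -1.0]]
ft_force: [0.1, -0.2, -0.3]
grip_width: 0.0202
time_s: 21.95
position: [0.5845, -0.0984, 0.0222]
tool_rot: [[0.157, -0.988, 0.0], [-0.988, -0.157, -0.0], [0.0, -0.0, -1.0]]
ft_force: [-0.7, 0.2, -0.3]
grip_width: 0.0511
```

```bash
python3 -m crank '[0,0,0,0,0,0.02,60, 0,0,0,0,0,0.04,60, 0,0,0,0,0,0.04,60, 0,0,-0.0175,-0.0045,0.0438,0,100, 0,0,-0.0175,-0.0045,0.0438,0,100, 0,0,-0.0175,-0.0045,0.0438,0,100, 0,0,-0.0175,-0.0045,0.0438,0,100, 0,0,-0.0175,-0.0045,0.0438,0,100, 0,0,-0.0175,-0.0045,0.0438,0,100, 0,0,-0.0175,-0.0045,0.0438,0,100, 0,0,-0.0175,-0.0045,0.0438,0,100, 0,0,-0.0175,-0.0045,0.0438,0,100, 0,0,-0.0175,-0.0045,0.0438,0,100, 0,0,-0.0175,-0.0045,0.0438,0,100, 0,0,-0.0175,-0.0045,0.0438,0,100, 0,0,0,0,0,0,100, 0,0,0,0,0,0,100, 0,0,0,0,0,0,100]'
python3 - <<'E'
from h import *
o=observe(); R=o["tool_rot"]; print(o["position"],np.degrees(np.arctan2(R[1,0],R[0,0])),o["q"])
E
```

```text
time_s: 23.75
position: [0.5307, 0.4263, 0.122]
tool_rot: [[-0.053, -0.999, -0.0], [-0.999, 0.053, -0.001], [0.001, 0.0, -1.0]]
ft_force: [0.8, 0.2, 0.3]
grip_width: 0.0856
[0.53070953 0.42631968 0.1220187 ] -93.03916203719403 [ 2.88406945e+01  4.04771880e+01  6.14248389e+01 -1.45944620e-02
  7.81315620e+01  1.21882868e+02]
```

```bash
python3 -m crank '[0,0,0,0,0,-0.04,100, 0,0,0,0,0,-0.035,100, 0,0,0,0,0,-0.02,100, 0,0,0,0,0,-0.006,100, 0,0,0,0,0,0,100, 0,0,0,0,0,0,20, 0,0,0,0,0,0,10, 0,0,0,0,0,0,10, 0,0,0,0,0,0,10, 0,0,0,0,0,0,10, 0,0,0,0,0,0,10]' 60
python3 -m crank '[0,0,0,0,0,0.01,10, 0,0,0,0,0,0.03,10, 0,0,0,0,0,0.03,10, 0,0,0,0,0,0.03,10, 0,0,0,0,0,0,10, 0,0,0,0,0,0,10]'
python3 - <<'E'
from h import *
c=cam("wrist"); o=observe(); R=o["tool_rot"]; print(np.degrees(np.arctan2(R[1,0],R[0,0])))
f=cv2.convertScaleAbs(cv2.resize(c[0][60:270,160:360,::-1],None,fx=2,fy=2),alpha=1.6); cv2.imwrite("pics/w9.png",f)
E
```

```text
time_s: 24.85
position: [0.5308, 0.4274, 0.0219]
tool_rot: [[-0.052, -0.999, 0.001], [-0.999, 0.052, 0.001], [-0.001, -0.001, -1.0]]
ft_force: [-0.7, -1.1, 5.8]
grip_width: 0.0204
time_s: 25.45
position: [0.5304, 0.4273, 0.1215]
tool_rot: [[-0.052, -0.999, 0.0], [-0.999, 0.052, 0.0], [-0.0, -0.0, -1.0]]
ft_force: [-0.4, -0.4, -1.2]
grip_width: 0.0202
-92.99346227487223
```

View pics/w9.png

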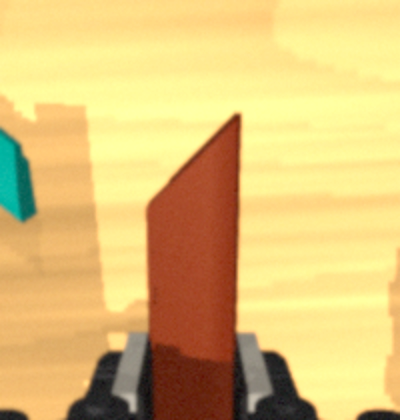

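Tip at (240,115) in the crop puts this rail about 1.9 mm along tool y in the hand. Now the half-turn and the carry to the left short edge.

```bash
python3 -m crank '[0,0,0.1397,0.0008,-0.0135,0,10, 0,0,0.1397,0.0008,-0.0135,0,10, 0,0,0.1397,0.0008,-0.0135,0,10, 0,0,0.1397,0.0008,-0.0135,0,10, 0,0,0.1397,0.0008,-0.0135,0,10, 0,0,0.1397,0.0008,-0.0135,0,10, 0,0,0.1397,0.0008,-0.0135,0,10, 0,0,0.1397,0.0008,-0.0135,0,10, 0,0,0.1397,0.0008,-0.0135,0,10, 0,0,0.1397,0.0008,-0.0135,0,10, 0,0,0.1397,0.0008,-0.0135,0,10, 0,0,0.1397,0.0008,-0.0135,0,10]'
python3 -m crank '[0,0,0.1397,0.0008,-0.0135,0,10, 0,0,0.1397,0.0008,-0.0135,0,10, 0,0,0.1397,0.0008,-0.0135,0,10, 0,0,0.1397,0.0008,-0.0135,0,10, 0,0,0.1397,0.0008,-0.0135,0,10, 0,0,0.1397,0.0008,-0.0135,0,10, 0,0,0.1397,0.0008,-0.0135,0,10, 0,0,0.1397,0.0008,-0.0135,0,10, 0,0,0.1397,0.0008,-0.0135,0,10, 0,0,0.1397,0.0008,-0.0135,0,10, 0,0,0.1397,0.0008,-0.0135,0,10, 0,0,0.1397,0.0008,-0.0135,0,10, 0,0,0,0,0,-0.03,10, 0,0,0,0,0,0,10, 0,0,0,0,0,0,10]'
python3 - <<'E'
from h import *
o=observe(); R=o["tool_rot"]; print(o["position"],np.degrees(np.arctan2(R[1,0],R[0,0])),o["q"])
E
```

```text
time_s: 26.7
position: [0.5394, 0.2646, 0.1196]
tool_rot: [[0.998, 0.059, -0.003], [0.059, -0.998, -0.001], [-0.003, 0.001, -1.0]]
ft_force: [-0.2, -0.7, -0.7]
grip_width: 0.0202
time_s: 28.2
position: [0.5492, 0.1034, 0.0905]
tool_rot: [[-0.158, 0.987, -0.003], [0.987, 0.158, 0.0], [0.001, -0.003, -1.0]]
ft_force: [-0.6, 0.1, -0.9]
grip_width: 0.02
[0.54918639 0.10341109 0.09050511] 99.08335355429519 [-1.47457549e+00  3.17706650e+01  8.55935235e+01  2.44956246e-03
  6.27896667e+01 -1.00559092e+02]
```

```bash
python3 -m crank '[0,0,0,-0.0005,-0.0009,-0.03,10, 0,0,0,0,0,-0.025,10, 0,0,0,0,0,-0.01,10, 0,0,0,0,0,-0.004,10, 0,0,0,0,0,0,10, 0,0,0,0,0,0,10, 0,0,0,0,0,0,10]'
python3 -m crank '[0,0,0,0,0,0,60, 0,0,0,0,0,0,60, 0,0,0,0,0,0,60, 0,0,0,0,0,0,60]'
python3 -m crank '[0,0,0,0,0,0.02,60, 0,0,0,0,0,0.04,60, 0,0,0,0.01,-0.02,0.04,60, 0,0,0,0.01,-0.02,0.04,100, 0,0,0,0.02,-0.02,0.04,100, 0,0,0,0.02,-0.02,0.04,100, 0,0,0,0.02,-0.02,0.03,100, 0,0,0,0,0,0,100, 0,0,0,0,0,0,100]'
python3 - <<'E'
from h import *
c=cam("wrist"); o=observe(); R=o["tool_rot"]; print(np.degrees(np.arctan2(R[1,0],R[0,0])))
rails(c); panel(c); save(c,"w10",1.5)
E
```

```text
time_s: 28.9
position: [0.5497, 0.1024, 0.0231]
tool_rot: [[-0.158, 0.987, 0.002], [0.987, 0.158, -0.0], [-0.0, 0.002, -1.0]]
ft_force: [0.6, 0.4, -0.6]
grip_width: 0.0204
time_s: 29.3
position: [0.5492, 0.1024, 0.0222]
tool_rot: [[-0.158, 0.987, 0.0], [0.987, 0.158, 0.0], [0.0, 0.0, -1.0]]
ft_force: [-0.1, -1.2, 0.3]
grip_width: 0.0514
time_s: 30.2
position: [0.629, 0.0022, 0.2716]
tool_rot: [[-0.158, 0.988, -0.001], [0.988, 0.158, 0.0], [0.0, -0.001, -1.0]]
ft_force: [-0.1, -0.5, -0.2]
grip_width: 0.0855
99.10552185070131
rail px [[325, 182], [202, 185], [214, 172], [313, 170]] outer 169.3 inner 137.1 width 16.1 alongskew -0.5 centre [0.6401 0.0146] dir of inner -169.5
rail px [[174, 69], [192, 85], [196, 155], [184, 168]] outer 124.3 inner 89.6 width 17.7 alongskew -1.2 centre [ 0.5834 -0.0942] dir of inner 100.8
rail px [[354, 67], [342, 165], [332, 150], [336, 88]] outer 122.4 inner 79.2 width 15.7 alongskew 2.9 centre [0.5494 0.0991] dir of inner -83.2
rail px [[335, 49], [318, 65], [209, 64], [194, 47]] outer 171.3 inner 136.9 width 17.4 alongskew -0.7 centre [ 0.4945 -0.0083] dir of inner 8.3
rail px [[72, 0], [90, 0], [86, 73], [69, 62]] outer 81.1 inner 69.6 width 25.3 alongskew -2.7 centre [ 0.505  -0.2329] dir of inner -93.4
panel px [[319.9, 80.0], [315.6, 155.0], [210.5, 155.0], [206.3, 80.0]] sides [ 98.8 148.1  98.9 149.5] centre [0.5663 0.0025] long dir 99.02
```

View pics/w10.png

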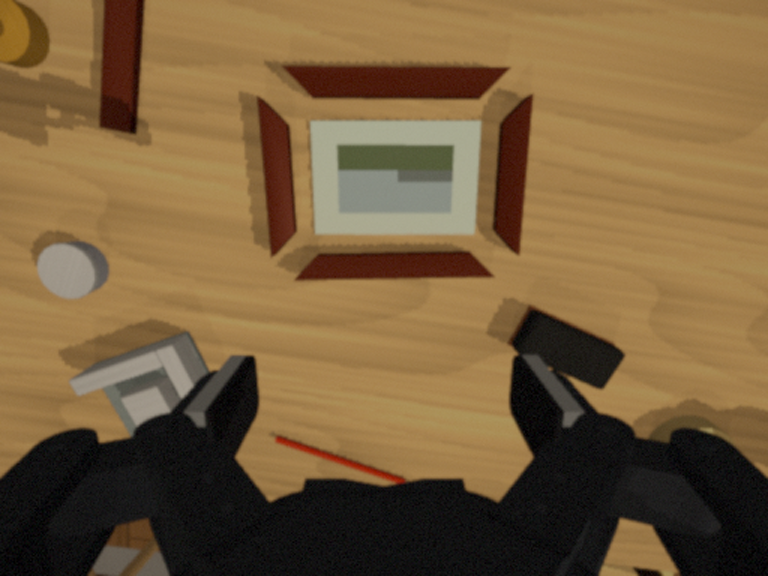

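The frame lies around the picture: rails at (397,82), (395,265), (278,177) and (513,177), picture centre (397,178), mitres facing. The gaps look even and the rails parallel. Next the weight.

```bash
python3 -m crank '[0,0,0,-0.0099,-0.0402,-0.009,100, 0,0,0,-0.0099,-0.0402,-0.009,100, 0,0,0,-0.0099,-0.0402,-0.009,100, 0,0,0,-0.0099,-0.0402,-0.009,100, 0,0,0,-0.0099,-0.0402,-0.009,100, 0,0,0,-0.0099,-0.0402,-0.009,100, 0,0,0,-0.0099,-0.0402,-0.009,100, 0,0,0,-0.0099,-0.0402,-0.009,100, 0,0,0,0,0,0,100, 0,0,0,0,0,0,100]'
python3 - <<'E'
from h import *
c=cam("wrist"); print(observe()["position"])
h=cv2.cvtColor(c[0],cv2.COLOR_RGB2HSV); m=((h[...,0]>14)&(h[...,0]<30)&(h[...,1]>185)&(h[...,2]>60)).astype(np.uint8); m=cv2.morphologyEx(m,cv2.MORPH_OPEN,np.ones((3,3)))
for k in cnts(m,200):
    (u,v),r=cv2.minEnclosingCircle(k); M=cv2.moments(k); print((round(u,1),round(v,1)),r,ray(c,(u,v),.022),ray(c,(M['m10']/M['m00'],M['m01']/M['m00']),.022))
g=c[0][20:260,150:400,::-1]; cv2.imwrite("pics/w11.png",cv2.convertScaleAbs(cv2.resize(g,None,fx=2,fy=2),alpha=1.5))
E
```

```text
time_s: 31.25
position: [0.5494, -0.3185, 0.1987]
tool_rot: [[-0.158, 0.987, -0.002], [0.987, 0.158, 0.002], [0.003, -0.002, -1.0]]
ft_force: [0.9, 0.8, 0.1]
grip_width: 0.0855
[ 0.54986602 -0.31783563  0.19938028]
(253.0, 132.5) 22.8090877532959 [[ 0.50072936 -0.32846587]] [[ 0.50071454 -0.32817008]]
```

View pics/w11.png

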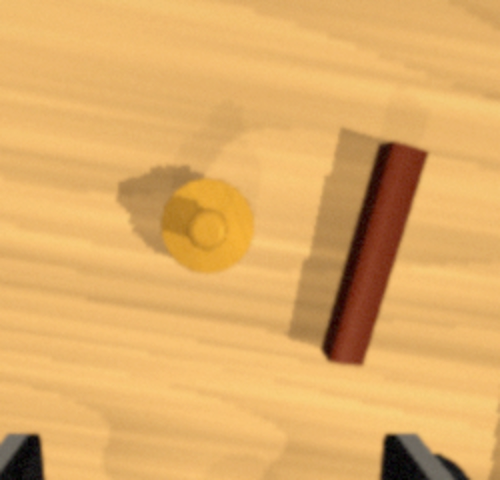

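```bash
python3 -m crank '[0,0,0,-0.0245,-0.0052,-0.02,100, 0,0,0,-0.0245,-0.0052,-0.02,100, 0,0,0,0,0,-0.04,100, 0,0,0,0,0,-0.04,100, 0,0,0,0,0,-0.03,100, 0,0,0,0,0,-0.007,100, 0,0,0,0,0,0,100, 0,0,0,0,0,0,100]'
python3 -m crank '[0,0,0,0,0,0,20, 0,0,0,0,0,0,0, 0,0,0,0,0,0,0, 0,0,0,0,0,0,0, 0,0,0,0,0,0,0, 0,0,0,0,0,0,0]' 60
python3 -m crank '[0,0,0,0,0,0.01,0, 0,0,0,0,0,0.03,0, 0,0,0,0,0,0.04,0, 0,0,0,0,0,0.04,0, 0,0,0,0,0,0,0, 0,0,0,0,0,0,0]'
```

```text
time_s: 32.1
position: [0.502, -0.3295, 0.0449]
tool_rot: [[-0.159, 0.987, 0.002], [0.987, 0.159, -0.002], [-0.002, 0.002, -1.0]]
ft_force: [-0.5, -0.1, -0.2]
grip_width: 0.0857
time_s: 32.7
position: [0.501, -0.3294, 0.0434]
tool_rot: [[-0.158, 0.987, -0.0], [0.987, 0.158, 0.0], [0.0, 0.0, -1.0]]
ft_force: [-1.2, 3.1, 5.0]
grip_width: 0.017
time_s: 33.3
position: [0.5008, -0.3296, 0.1633]
tool_rot: [[-0.158, 0.987, 0.0], [0.987, 0.158, -0.0], [-0.001, 0.0, -1.0]]
ft_force: [-0.1, 0.1, -5.0]
grip_width: 0.0171
```

```bash
python3 -m crank '[0,0,0,0.0073,0.0369,0,0, 0,0,0,0.0073,0.0369,0,0, 0,0,0,0.0073,0.0369,0,0, 0,0,0,0.0073,0.0369,0,0, 0,0,0,0.0073,0.0369,0,0, 0,0,0,0.0073,0.0369,0,0, 0,0,0,0.0073,0.0369,0,0, 0,0,0,0.0073,0.0369,0,0, 0,0,0,0.0073,0.0369,0,0, 0,0,0,0,0,-0.04,0, 0,0,0,0,0,0,0, 0,0,0,0,0,0,0, 0,0,0,0,0,0,0]'
python3 - <<'E'
from h import *
print(observe()["position"]); c=cam("side"); p=proj(c,[[.567,.002,.08]])[0].astype(int); print(p)
g=c[0][p[1]-50:p[1]+60,p[0]-80:p[0]+80,::-1]; cv2.imwrite("pics/s12.png",cv2.resize(g,None,fx=4,fy=4,interpolation=cv2.INTER_CUBIC))
E
```

```text
time_s: 34.6
position: [0.5671, 0.0016, 0.1239]
tool_rot: [[-0.157, 0.988, 0.001], [0.988, 0.157, -0.0], [-0.0, 0.001, -1.0]]
ft_force: [0.2, -0.5, -4.2]
grip_width: 0.0169
[0.56707164 0.00163537 0.12394253]
[237 188]
```

View pics/s12.png

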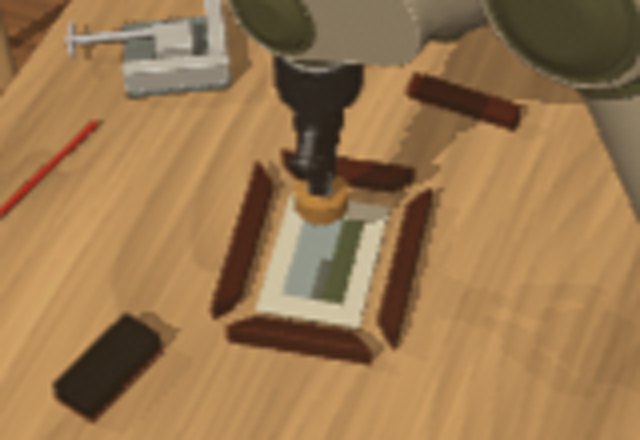

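The side view shows the weight at (320,205) hanging upright over the picture. I lower it.

```bash
python3 -m crank '[0,0,0,0,0.0008,-0.03,0, 0,0,0,0,0,-0.03,0, 0,0,0,0,0,-0.01,0, 0,0,0,0,0,-0.004,0, 0,0,0,0,0,-0.001,0, 0,0,0,0,0,0,0, 0,0,0,0,0,0,0, 0,0,0,0,0,0,0]'
```

```text
time_s: 35.45
position: [0.567, 0.0032, 0.0489]
tool_rot: [[-0.158, 0.987, 0.001], [0.987, 0.158, -0.0], [-0.0, 0.001, -1.0]]
ft_force: [-0.7, 0.2, -3.9]
grip_width: 0.0171
```

```bash
python3 -m crank '[0,0,0,0,-0.0005,-0.001,0, 0,0,0,0,0,-0.0005,0, 0,0,0,0,0,0,0, 0,0,0,0,0,0,0]'
```

```text
time_s: 35.85
position: [0.5671, 0.003, 0.0474]
tool_rot: [[-0.158, 0.987, 0.002], [0.987, 0.158, 0.0], [-0.0, 0.002, -1.0]]
ft_force: [-0.2, 2.8, 5.9]
grip_width: 0.0172
```

Contact made (force went from −4 to +6 N). I release slowly, lift clear and check.

```bash
python3 -m crank '[0,0,0,0,0,0,25, 0,0,0,0,0,0,35, 0,0,0,0,0,0,45, 0,0,0,0,0,0,50, 0,0,0,0,0,0,50, 0,0,0,0,0,0.02,50, 0,0,0,0,0,0.04,50, 0,0,0,0,0,0.04,50, 0,0,0,0.02,0,0.04,100, 0,0,0,0.02,0,0.04,100, 0,0,0,0.02,0,0.04,100, 0,0,0,0,0,0,100, 0,0,0,0,0,0,100]'
python3 - <<'E'
from h import *
c=cam("wrist"); rails(c); h=cv2.cvtColor(c[0],cv2.COLOR_RGB2HSV); m=((h[...,0]>14)&(h[...,0]<30)&(h[...,1]>185)&(h[...,2]>60)).astype(np.uint8); m=cv2.morphologyEx(m,cv2.MORPH_OPEN,np.ones((3,3)))
for k in cnts(m,200):
    (u,v),r=cv2.minEnclosingCircle(k); print((round(u,1),round(v,1)),r,ray(c,(u,v),.026))
save(c,"w13",1.5)
E
```

```text
time_s: 37.15
position: [0.6267, 0.0027, 0.2666]
tool_rot: [[-0.158, 0.987, 0.001], [0.987, 0.158, -0.0], [-0.0, 0.0, -1.0]]
ft_force: [-0.7, 0.1, -0.4]
grip_width: 0.0858
rail px [[324, 183], [200, 188], [214, 173], [311, 172]] outer 168.8 inner 132.8 width 16.5 alongskew -1.6 centre [0.6401 0.0129] dir of inner -168.5
rail px [[174, 70], [191, 87], [195, 156], [183, 170]] outer 124.2 inner 87.5 width 16.8 alongskew -0.9 centre [ 0.5833 -0.0929] dir of inner 100.2
rail px [[355, 67], [345, 169], [333, 155], [340, 80]] outer 126.1 inner 94.3 width 15.3 alongskew -1.7 centre [0.55   0.1011] dir of inner -81.6
rail px [[336, 50], [319, 66], [206, 63], [193, 47]] outer 171.5 inner 140.0 width 16.6 alongskew -1.8 centre [ 0.4941 -0.0078] dir of inner 7.9
rail px [[71, 0], [87, 0], [83, 68], [67, 60]] outer 74.3 inner 66.7 width 23.2 alongskew -1.1 centre [ 0.5015 -0.2332] dir of inner -93.8
(263.7, 121.0) 18.662616729736328 [[0.56644854 0.00347998]]
```

View pics/w13.png

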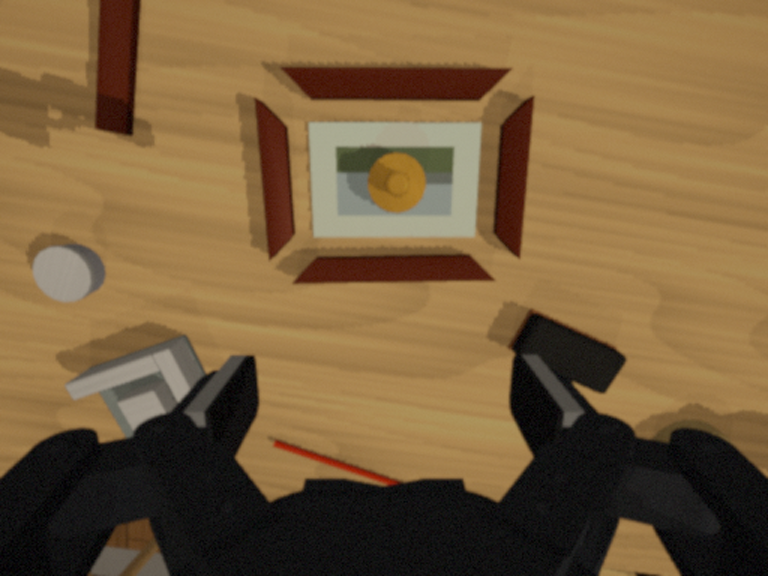

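The view shows the weight standing at (397,182) on the middle of the picture. All four rails are in place and the offcut, tin and block have not moved. Handing in.

```bash
python3 -c "
from rig import *
print(close_job())"
```

```text
the job is handed in; nothing more can be done
None
```

The small frame is set out dry around the picture and the job is handed in, at about 37 s of the 122 s allowed. The long rails went down first, then the short rails, and the brass weight went on last. I left the offcut, sanding block, pin tin and the coloured look-alikes alone.

- **Rails:** the last wrist view shows all four flat and parallel to their edges, mitres facing at the corners. After allowing for the mask trimming the edges, their centres are within about 2 mm of target, so the gaps should be about 14–17 mm. I worked this out from rail centres and arm positions and did not measure the gaps directly.
- **Weight:** it stands upright at (0.566, 0.003), about 1 mm from the picture's centre.
- **Description disagrees with the images:** both "b" rails are described as starting with their inner edge to the robot's right. All four mitred rails actually lay with the inner edge to its left, so I worked from the images.
- **Noisy checks:** the colour mask cut off the sharp rail tips, so it read short (172 mm for a 186 mm edge). Its rail angles also scattered by up to about 2.5° from the commanded ones; the last view gave 0.5–2.5°. I relied on the arm's readings for the angles and saw no tilt by eye.

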